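# Reset the slip clutch of a garage-door drive

## Task

Lever open the orange hinged cover of the garage-door drive with the blade of the red screwdriver (no fingers on the cover until it is well up), so that it falls back fully open, and lay the screwdriver flat on the bench. Then screw the brass knurled nut down (clockwise from above) until it bottoms out, back it off a quarter turn, and finish while still gripping the nut there, so that it cannot creep before I lock it. Leave the tape measure, the screw jar and the sanding block where they are.

Things in the scene. Friction and masses are not known exactly. Their poses are not given: they have to be found in the camera images.
- drive_unit: The fixed drive unit: grey cast housing 110 (x) x 104 (y) x 50 mm high, motor stub on its +x side. Origin: centre of its underside; z up. Its own -y side is the pry side, its +y side carries the cover's hinge. The brass nut stands on its vertical centre line. Under the cover's tab the housing's top edge has an open notch 50 mm wide (along x), 18 mm deep (along y) and 14 mm high (its floor at z = 36 mm).
- cover (a joint): Opening angle of the orange cover, rad: 0 shut, 2.4 fully open (lying back over the +y side). The cover is a hollow cap 100 x 106 mm, 46 mm high, of 0.12 kg with a slightly stiff hinge; lifting it at the tab takes about 1 N. Below about 1.1 rad it falls shut again, beyond that it falls open by itself.
- cover_hinge (a point): Fixed point on the middle of the hinge axis, 55 mm to +y of the drive unit's centre and 52 mm above the bench; the axis runs along the drive unit's x.
- cover_tab (a point): Point on the underside of the cover's pry tab, 4 mm from its outer edge; 50 mm above the bench when shut, 116 mm from the hinge axis; it moves with the cover. The tab is 36 mm wide, 4 mm thick and stands 15 mm out from the cover's front wall (13 mm beyond the housing's side), with free space below it.
- clutch_nut (a joint): Angle of the knurled nut, rad: 0 is bottomed out on its washers (a hard stop); it grows as the nut is unscrewed (anticlockwise from above). Starts 2.0 to 2.9 rad off the stop. Turns against about 0.06 N m of friction and stays where it is left; rises 4 mm a turn.
- nut_grip (a point): Point on the axis of the brass nut at half its height (69 to 72 mm above the bench). The nut is 43 mm in diameter (44 over the knurl) and 24 mm high, with a white radial line on its top; below it are washers up to 52 mm in diameter, down to the housing's top at 50 mm. The spindle ends 90 mm above the bench.
- screwdriver: Loose flat-blade screwdriver with red handle, 227 mm long, 0.085 kg. Origin: its middle, on the underside; its own -y points to the blade, +y to the handle, z up. The handle reaches from y = +10 to +110 mm, 30 mm wide, 27 mm high; the round shaft, 7 mm thick, lies 14 mm above the origin and is level (within about 1 degree) when the screwdriver lies on the bench.
- blade_tip (a point): End of the screwdriver's blade, 113 mm from its origin along its -y, 14 mm above its underside; the last 13 mm are 6 mm wide and 3 mm thick.
- tape_measure: Bystander: yellow tape measure, 37 x 84 x 62 mm, origin under its middle.
- screw_jar: Bystander: glass jar of screws with red lid, 60 mm in diameter, 94 mm high, origin under its middle.
- sanding_block: Bystander: cork sanding block 61 x 112 x 34 mm, origin under its middle.

How it is judged:
On the way, in this order (a step that is already met when the one before it is completed fails the run):
1. the screwdriver, not the fingers, lifts the cover (value of joint cover above 0.25 rad and contact force between screwdriver and cover above 0.1 N), for 0.05 s.
2. the cover lies open (value of joint cover above 2 rad), for 0.2 s.
3. the nut is bottomed out (value of joint clutch_nut below 0.1 rad), for 0.1 s.
At the end, for the whole second after the job is handed in: The cover lies open (beyond 2.0 rad), the nut stands a quarter turn (1.57 rad, within 0.35) off its stop after having been down on it (within 0.1), it is at rest and still gripped by the fingers (more than 2 N), and the screwdriver lies flat and still on the bench (value of joint cover above 2 rad and value of joint clutch_nut between 1.22 and 1.92 rad and velocity of joint clutch_nut between -0.1 and 0.1 rad/s and contact force between the fingers and clutch_nut above 2 N and height (world z) of screwdriver below 0.035 m and angle between screwdriver's own y axis and vertical between 1.45 and 1.69 rad and linear speed of screwdriver below 0.03 m/s); the arm keeps its last pose, push and grip.
It fails at once if fingers or arm push the cover while it is open less than 1 rad (value of joint cover below 1 rad and contact force between any of the fingers, the arm and cover above 1 N).
It fails at once if a bystander is moved by more than 3 cm (distance of any of tape_measure, screw_jar, sanding_block from where it was at the start of the episode above 0.03 m).
It also fails if it takes over 64 s, if anything falls off the work surface, if the arm or the gripper's body presses on something with over 40 N, if the wrist force passes 120 N, or if a joint passes its speed limit or range.

## Robot

A 6-joint arm with a two-finger parallel gripper is mounted at the origin on a cart in front of the work surface, level with it; the furniture and walls round the work are solid. World frame = base frame: x ahead of the robot, y to its left, z up, the work surface at z = 0. Lengths are in m, angles in rad, forces in N, time in s.
With the tool pointing down it reaches from about 0.15 to 0.775 m from the base axis. Payload 6.1 kg.
Tool frame: the origin (TCP) lies midway between the tips of the shut fingers; the grasp point (between the pads) lies 19 mm behind it; z points along the fingers, y is the line along which they close (so a half turn about z gives the same grasp; the last joint's range is limited). The gripper opens to 85 mm and grips with 20 to 120 N. Pads are 22 mm wide; open, the fingers measure 114 mm over their backs; the gripper's body (76 mm by 85 mm) begins 54 mm behind the grasp point. The pads swing forward as they close: fully open they stand 13 mm farther back than shut.
Start: joints at [1.171, 0.126, -0.04, 1.405, 0, 1.571], TCP at [0.204, 0.484, 0.231] pointing down, gripper open.
Joint ranges: [-2.72, 2.72], [-0.95, 1.95], [-1.27, 1.35], [-1.78, 2.02], [-1.46, 1.47], [-3.14, 3.14]. Speed limits (rad/s): [2.39, 2.39, 3.01, 3.14, 3.14, 3.14].

## Interface

Orientations are given as a unit quaternion [w, x, y, z].
In Python, from workcell import env gives the robot as it stands. Calls block until the motion is done:
- env.move_to(position, orientation): joint-space move of the TCP to a pose.
- env.move_straight(position, vel=0.15, rot=None, threshold=None): straight line of the TCP; rot=None keeps the orientation; vel is the mean speed in m/s. With threshold (N) it stops when the force on the tool has changed by that much, and returns True; else False.
- env.move_j(angles): joint-space move.
- env.release() and env.close_gripper(grip_force=None): open the fingers fully, or close them until they stop; grip_force is the grip in N (None keeps the last).
- env.sleep(seconds).
- env.ik(position, orientation): joint angles nearest the present ones, or None.
- env.camera(name): name is "scene" or "top" or "wrist"; returns (picture, depth): 384x512x3 uint8, red, green, blue; 384x512 float32, m along the optical axis (not along the pixel's ray), 0 where there is no reading.
- env.camera_info(name): a dict with "fovy" (degrees; the focal length in pixels is half the picture's height over the tangent of half this angle, whatever the lens; pixels are square), "cx", "cy" (the principal point, pixels), "rvec" (rotation vector, rad) and "tvec" (3), from world to camera coordinates, as OpenCV has them; the wrist camera has in their place "T_tool_cam" (4x4, takes a point from camera to tool coordinates, whose origin is the TCP and whose axes are the flange's). Camera axes: x right, y down, z forward; pixel columns grow to the right and rows downward; lengths in m; the calibration is good to about 2 mm. A picture is of the moment at which its call begins: read the wrist's pose just before it. camera_info takes no time and is no camera call.
A pose or a line that the arm cannot do raises env.PlanningError and nothing moves.
- env.job_done(): hands the job in; it is judged then, once.
Trained networks look in the newest picture that a camera, given by its name, has taken for a name from the list of things; names that differ only in an ending like _2 or _b are one class to them, and where a whole thing is asked for, a point or a joint stands for the part that bears it (a point fixed in the world has none). Each returns a list of dicts, best first, with "p" (0 to 1); they miss things now and then, are a little off and sometimes report something else, mostly with a low value. They report only what shows in the picture. A call takes as long as a camera call.
- env.outline_of(thing, camera): "mask" (384x512 bool, what is visible of it) and "rect" ([centre column, centre row, width, height] in pixels, round what is visible of it).
Readings, each from a call of its own:
- env.get_time_s(): time.
- env.get_joints(): joint angles.
- env.get_joint_vel(): joint speeds.
- env.get_joint_torque(): joint torques, N m.
- env.get_tool_pos(): TCP position.
- env.get_tcp_rot(): TCP orientation.
- env.get_contact_force(): force on the tool from outside, world axes, zero at the start.
- env.get_ft_torque(): the same for the moment, N m.
- env.get_opening(): finger opening in m.
- env.get_grip_force(): force on a finger pad.
Only numpy, scipy, OpenCV 4.12 (cv2) and the standard library are available. Lean on these libraries where they do the work, as an engineer would, in place of code of your own. Each camera call takes 0.05 s, during which the arm holds its last target. There are 200 camera calls.

## Working session

There is one attempt and no reset: what is moved stays moved. The work goes in short steps, each a Python script; the robot and the scene stay as the last script left them, time stands still between calls to the robot, and variables do not carry over. Pictures are saved under pics/ and viewed, at most 10 in all, crops included, and the job is handed in when it is done.

```bash
mkdir -p pics; ls; cat > h.py <<'E'
import numpy as np, cv2
from workcell import env
from scipy.spatial.transform import Rotation as R
def cam(name):
    if name=='wrist':
        p=np.array(env.get_tool_pos()); q=env.get_tcp_rot()
    im,d=env.camera(name); i=env.camera_info(name)
    f=192/np.tan(np.radians(i['fovy'])/2)
    if name=='wrist':
        T=np.eye(4);T[:3,:3]=R.from_quat(q,scalar_first=True).as_matrix();T[:3,3]=p
        T=T@np.array(i['T_tool_cam'])
    else:
        T=np.eye(4);T[:3,:3]=cv2.Rodrigues(np.array(i['rvec'],float))[0];T[:3,3]=np.ravel(i['tvec']);T=np.linalg.inv(T)
    v,u=np.mgrid[:384,:512]
    P=np.stack([(u-i['cx'])/f*d,(v-i['cy'])/f*d,d],-1)@T[:3,:3].T+T[:3,3]
    P[d==0]=np.nan
    return im,d,P,T,f,i
def save(n,im): cv2.imwrite('pics/'+n+'.png',im[...,::-1])
def quat(xa,za):
    "tool x dir, z dir"
    z=np.array(za,float);z/=np.linalg.norm(z);x=np.array(xa,float);x-=z*(x@z);x/=np.linalg.norm(x)
    return R.from_matrix(np.stack([x,np.cross(z,x),z],1)).as_quat(scalar_first=True)
E
python3 - <<'E'
from h import *
for c in ('scene','top'):
    im,d,P,T,f,i=cam(c); save(c+'0',im); print(c,T[:3,3].round(3),f,{k:i[k] for k in('cx','cy')})
    for t in ['drive_unit','cover','clutch_nut','screwdriver','tape_measure','screw_jar','sanding_block']:
        for o in env.outline_of(t,c)[:2]:
            m=o['mask']; q=P[m]; q=q[~np.isnan(q[:,0])]
            print(t,round(o['p'],2),np.round(o['rect']),np.nanmedian(q,0).round(3),np.percentile(q,2,0).round(3),np.percentile(q,98,0).round(3)) if len(q) else print(t,'none')
print(env.get_tcp_rot(),env.get_time_s())
E
```

```text
pics
scene [-0.331 -1.097  0.859] 480.10833512958845 {'cx': 245.57170764520106, 'cy': 183.49177744271762}
drive_unit 0.7 [268. 201.  44.  48.] [ 0.589 -0.042  0.063] [ 0.545 -0.069  0.004] [0.693 0.044 0.098]
cover 0.7 [267. 195.  42.  32.] [ 0.594 -0.032  0.092] [ 0.551 -0.068  0.053] [0.653 0.048 0.099]
clutch_nut 0.73 [316. 196.  15.  25.] [ 0.793 -0.085  0.039] [ 0.775 -0.106  0.003] [ 0.817 -0.037  0.065]
screwdriver 0.58 [256. 256.  38.  48.] [ 0.4   -0.243  0.02 ] [ 0.384 -0.305 -0.001] [ 0.444 -0.089  0.029]
screwdriver 0.52 [266. 194.  40.  32.] [ 0.594 -0.032  0.091] [ 0.551 -0.068  0.051] [0.657 0.051 0.099]
tape_measure 0.86 [317. 196.  17.  26.] [ 0.794 -0.084  0.04 ] [ 0.775 -0.106  0.003] [ 0.818 -0.03   0.065]
screw_jar 0.78 [179. 193.  14.  29.] [0.403 0.204 0.081] [ 0.376  0.181 -0.003] [0.457 0.298 0.096]
sanding_block 0.61 [159. 183.  28.  18.] [0.405 0.374 0.029] [ 0.366  0.328 -0.001] [0.45  0.429 0.037]
top [0.49  0.079 1.327] 422.4814529073454 {'cx': 252.17773507089478, 'cy': 195.32599819905627}
drive_unit 0.9 [279. 184.  41.  61.] [ 0.61  -0.008  0.094] [ 0.543 -0.059  0.004] [0.697 0.049 0.101]
cover 0.86 [279. 187.  47.  41.] [ 0.607 -0.003  0.095] [ 0.557 -0.063  0.006] [0.663 0.053 0.101]
screwdriver 0.8 [341. 257.  67.  14.] [ 0.405 -0.242  0.024] [ 0.39  -0.294  0.013] [ 0.432 -0.118  0.03 ]
tape_measure 0.62 [296. 130.  22.  20.] [ 0.802 -0.061  0.056] [ 0.779 -0.102 -0.001] [ 0.832 -0.028  0.066]
tape_measure 0.23 [281. 184.  42.  57.] [ 0.61  -0.008  0.094] [ 0.543 -0.061  0.004] [0.697 0.05  0.101]
screw_jar 0.54 [205. 257.  20.  15.] [0.407 0.213 0.093] [ 0.38   0.186 -0.002] [0.432 0.252 0.098]
sanding_block 0.67 [148. 254.  38.  33.] [0.418 0.388 0.034] [0.378 0.337 0.02 ] [0.46  0.44  0.039]
[7.99214083e-06 1.98583670e-01 9.80083938e-01 3.22554705e-05] 0.8
```

```bash
python3 - <<'E'
import cv2
im=cv2.imread('pics/top0.png')[100:300,120:400]
cv2.imwrite('pics/top0c.png',cv2.resize(im,None,fx=2.8,fy=2.8,interpolation=cv2.INTER_CUBIC))
E
python3 - <<'E'
from h import *
# top cam measurement: cover yaw by minAreaRect on top plane; screwdriver axis
im,d,P,T,f,i=cam('top')
def rect(m,lo,hi):
    q=P[m&(P[...,2]>lo)&(P[...,2]<hi)][:,:2]
    c,s,a=cv2.minAreaRect(q.astype(np.float32)); return np.round(c,4),np.round(s,4),round(a,2),len(q)
roi=(abs(P[...,0]-.61)<.15)&(abs(P[...,1])<.15)
print('top plane',rect(roi,.088,.11),'tab',rect(roi,.046,.06),'mot',rect(roi,.015,.045))
o=env.outline_of('screwdriver','top')[0]['mask']
hsv=cv2.cvtColor(im,cv2.COLOR_RGB2HSV)
n=o&(P[...,2]>.006); print('sd',rect(o,.006,.04))
q=P[o&(P[...,2]>.02)][:,:2]; print('handle',rect(o,.018,.04)); 
m=q.mean(0);u,s,vt=np.linalg.svd(q-m);print(m,vt[0])
E
```

```text
top plane (array([ 0.6106, -0.0039]), array([0.1041, 0.1007]), 76.7, 1203) tab (array([ 0.6283, -0.0132]), array([0.1228, 0.1497]), 76.62, 163) mot (array([0.668 , 0.0216]), array([0.2773, 0.146 ]), 27.23, 243)
sd (array([ 0.4161, -0.1922]), array([0.219 , 0.0261]), 76.03, 314)
handle (array([ 0.4057, -0.236 ]), array([0.1288, 0.0258]), 78.63, 231)
[ 0.40299237 -0.24700672] [0.19864326 0.98007186]
```

View pics/top0c.png

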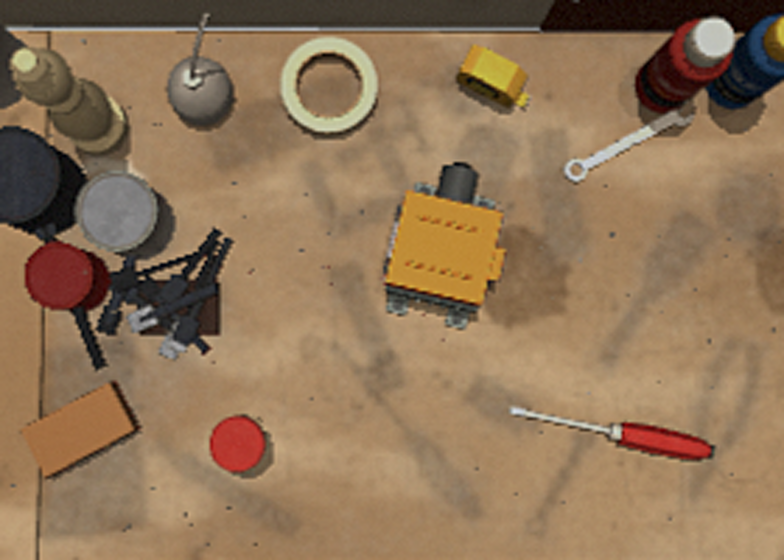

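```bash
python3 - <<'E'
from h import *
b=np.array([.199,.98,0]); 
i=env.camera_info('wrist'); print(i)
q=quat(b,[0,0,-1])
env.move_to([.43,-.16,.30],q)
im,d,P,T,f,i=cam('wrist'); save('w1',im); np.savez('w1.npz',im=im,P=P)
o=env.outline_of('screwdriver','wrist'); print([(x['p'],np.round(x['rect'])) for x in o])
np.save('w1m.npy',o[0]['mask'])
m=o[0]['mask']&(P[...,2]>.006); q=P[m][:,:2].astype(np.float32)
print(cv2.minAreaRect(q)); l=cv2.fitLine(q,cv2.DIST_HUBER,0,.001,.001).ravel();print(l)
t=(q-l[2:])@l[:2];print(np.percentile(t,[0,.5,50,99.5,100]))
print(env.get_time_s(),env.get_joints())
E
```

```text
{'fovy': 68.028655586088, 'cx': 258.8568064452529, 'cy': 193.21107923035885, 'T_tool_cam': array([[-3.90980241e-04, -9.62785093e-01, -2.70267853e-01,
         6.65630593e-02],
       [ 9.99999816e-01, -2.50867975e-04, -5.52963370e-04,
        -6.61836532e-04],
       [ 4.64583341e-04, -2.70268019e-01,  9.62785013e-01,
        -1.43192701e-01],
       [ 0.00000000e+00,  0.00000000e+00,  0.00000000e+00,
         1.00000000e+00]])}
[(0.76, array([254., 181.,  21., 146.]))]
((0.4163326025009155, -0.19484302401542664), (0.2248007357120514, 0.028996223583817482), 77.71141815185547)
[ 0.20242405  0.97929794  0.4110688  -0.21782899]
[-0.08882453 -0.0870201  -0.01085731  0.13429384  0.13597262]
3.4333 [-3.54864909e-01  1.07393012e-02 -1.35592067e-02  1.54668869e+00
  7.39336004e-05  1.41489973e+00]
```

View pics/w1.png

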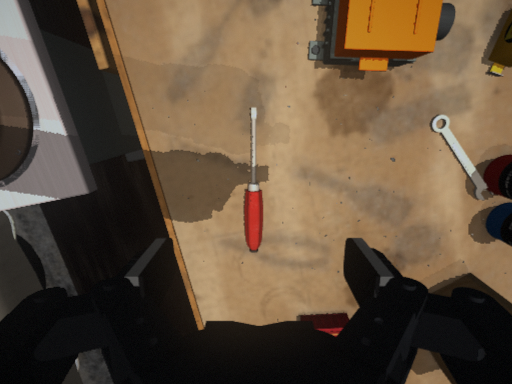

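```bash
python3 - <<'E'
from h import *
D=np.load('w1.npz');im,P=D['im'],D['P']
h=cv2.cvtColor(im,cv2.COLOR_RGB2HSV)
org=(h[...,0]>5)&(h[...,0]<25)&(h[...,1]>180)&(h[...,2]>90)
org[:, :310]=0
tab=org&(P[...,2]>.042)&(P[...,2]<.062); tab[:50]=0
q=P[tab];print('tab',len(q),q.min(0),q.max(0),q.mean(0),cv2.minAreaRect(q[:,:2].astype(np.float32)))
top=org&(P[...,2]>.088)&(P[...,2]<.11); q=P[top];print('top',len(q),np.median(q[:,2]),cv2.minAreaRect(q[:,:2].astype(np.float32)))
b=np.array([.2024,.9793,0]);q=quat(b,[0,0,-1])
g=np.array([.4066,-.2394,0])
env.move_to(g+[0,0,.08],q)
print(env.move_straight(g+[0,0,.001],vel=.12,threshold=15))
env.close_gripper(80)
print(env.get_opening(),env.get_grip_force(),env.get_tool_pos())
# lift, go to view pose for unit
env.move_straight(g+[0,0,.06],vel=.15)
c=np.array([.607,-.007,0])
env.move_to([.535,-.295,.15],q)
im,d,P,T,f,i=cam('wrist'); save('w2',im); np.savez('w2.npz',im=im,P=P,T=T)
im,d,P,T,f,i=cam('top'); save('t2',im); np.savez('t2.npz',im=im,P=P)
print(env.get_time_s(),env.get_opening(),env.get_joints().round(3) if hasattr(env.get_joints(),'round') else env.get_joints())
E
```

```text
tab 383 [ 0.57947341 -0.07361466  0.05226467] [ 0.61620324 -0.05226532  0.05874169] [ 0.59742764 -0.06306782  0.05485814] ((0.5978859663009644, -0.06311508268117905), (0.014969938434660435, 0.03550764173269272), 78.04086303710938)
top 4647 0.09676944929250575 ((0.6051862239837646, -0.03217595815658569), (0.05016287416219711, 0.1009620949625969), 77.66687774658203)
False
0.026559582702247547 78.28966598957777 [ 0.40685869 -0.23954857  0.00170138]
7.1083 0.026349211357970793 [-0.504  0.298 -0.007  1.269 -0.     1.271]
```

View w2.

View pics/w2.png

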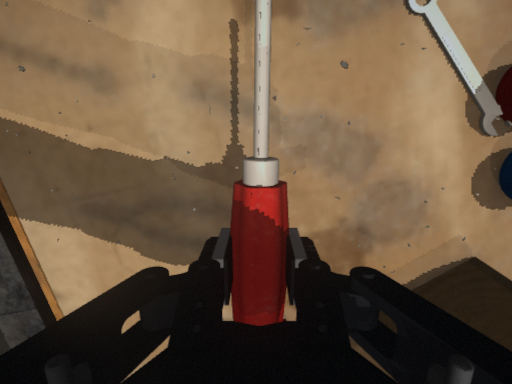

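```bash
python3 - <<'E'
from h import *
D=np.load('w2.npz');im,P=D['im'],D['P']
h=cv2.cvtColor(im,cv2.COLOR_RGB2HSV)
print(env.get_tool_pos())
m=(P[...,2]>.08)&(abs(P[...,0]-.57)<.06)&(P[...,1]>-.25)&(P[...,1]<-.10)
m=(P[...,1]>-.29)&(P[...,1]<-.08)&(P[...,2]>.10)&(np.abs(P[...,0]-.56)<.06)
v,u=np.nonzero(m);print(len(u),u.min(),u.max(),v.min(),v.max())
q=P[m]; l=cv2.fitLine(q.astype(np.float32),cv2.DIST_HUBER,0,.001,.001).ravel();print(l)
q=q[np.argsort(q[:,1])]
for k in range(0,len(q),max(1,len(q)//12)):print(q[k].round(4))
print(q[-3:].round(4))
E
```

```text
[ 0.53315065 -0.29412838  0.14822628]
27361 120 388 0 383
[-0.13040379 -0.41805705  0.8990123   0.5374862  -0.27328146  0.20958619]
[ 0.5621 -0.29    0.2376]
[ 0.5068 -0.2871  0.204 ]
[ 0.5402 -0.2853  0.2341]
[ 0.5332 -0.2839  0.2349]
[ 0.5588 -0.2828  0.2236]
[ 0.549  -0.2814  0.2359]
[ 0.511  -0.2799  0.2373]
[ 0.5493 -0.2781  0.2459]
[ 0.5235 -0.2758  0.2314]
[ 0.529  -0.2743  0.2423]
[ 0.5455 -0.2673  0.1721]
[ 0.5447 -0.2429  0.1621]
[ 0.5563 -0.1852  0.1588]
[[ 0.5629 -0.1859  0.1571]
 [ 0.5562 -0.1856  0.1592]
 [ 0.5563 -0.1852  0.1588]]
```

```bash
python3 - <<'E'
from h import *
for n in('w2','t2'):
    D=np.load(n+'.npz');P=D['P']
    a=np.array([.2064,.9785]) 
    p=P[...,:2]-np.array([.5332,-.2941]); s=p@a; e=p@np.array([a[1],-a[0]])
    m=(s>.055)&(s<.20)&(abs(e)<.02)&(P[...,2]>.12)
    q=P[m]; ss=s[m]; print(n,len(q),ss.max(),'z fit',np.polyfit(ss,q[:,2],1),'e fit',np.polyfit(ss,e[m],1))
    for lo in np.arange(.055,.2,.015):
        k=(ss>=lo)&(ss<lo+.015)
        if k.any(): print(lo.round(3),k.sum(),q[k,2].max().round(4),np.median(q[k,2]).round(4),np.median(e[m][k]).round(4))
E
python3 - <<'E'
from h import *
# reach check of lever path
n=np.array([.2096,.9778,0]);C=np.array([.6099,-.0069,0])
H=C+.055*n+[0,0,.052]; up=np.array([0,0,1.])
for a in np.arange(0,1.61,.2):
  r=[]
  for k in(0,.5,.75,1):
    ph=k*a; tip=H+.107*(-np.cos(a)*n+np.sin(a)*up)-.004*(np.sin(a)*n+np.cos(a)*up)
    bd=np.cos(ph)*n-np.sin(ph)*up; zt=-np.cos(ph)*up-np.sin(ph)*n
    tcp=tip-.158*bd+.0123*zt
    j=env.ik(tcp,quat(bd,zt)); r.append(None if j is None else np.round(j,2))
  print(round(a,1),r)
E
```

```text
w2 2213 0.11198609908208619 z fit [-0.01656661  0.16294313] e fit [0.01036836 0.0021128 ]
0.055 517 0.1642 0.162 0.0028
0.07 577 0.1638 0.1618 0.0028
0.085 635 0.1641 0.1615 0.0031
0.1 484 0.1635 0.1613 0.0034
t2 369 0.16077424294536238 z fit [-5.63674132  0.8850528 ] e fit [ 0.04000723 -0.00409083]
0.055 285 0.643 0.5989 -0.0021
0.07 13 0.1636 0.1591 0.0005
0.085 14 0.1647 0.1604 0.0009
0.1 12 0.1635 0.1591 0.0007
0.115 14 0.1637 0.1611 0.0006
0.13 14 0.1659 0.1594 0.0017
0.145 15 0.163 0.1595 0.0016
0.16 2 0.1576 0.157 0.0002
0.0 [array([-0.36,  0.34, -0.2 ,  1.03,  0.  ,  1.42]), array([-0.36,  0.34, -0.2 ,  1.03,  0.  ,  1.42]), array([-0.36,  0.34, -0.2 ,  1.03,  0.  ,  1.42]), array([-0.36,  0.34, -0.2 ,  1.03,  0.  ,  1.42])]
0.2 [array([-0.36,  0.33, -0.17,  1.07,  0.  ,  1.43]), array([-0.31,  0.31, -0.16,  1.09, -0.1 ,  1.47]), array([-0.28,  0.3 , -0.16,  1.1 , -0.15,  1.5 ]), array([-0.26,  0.3 , -0.15,  1.11, -0.2 ,  1.52])]
0.4 [array([-0.35,  0.31, -0.14,  1.11,  0.  ,  1.43]), array([-0.25,  0.29, -0.12,  1.16, -0.2 ,  1.53]), array([-0.2 ,  0.29, -0.1 ,  1.19, -0.3 ,
[... 389 characters left out ...]
,  0.34,  0.06,  1.43, -0.58,  1.82]), array([ 0.1 ,  0.42,  0.13,  1.59, -0.75,  2.  ])]
1.0 [array([-0.28,  0.28, -0.07,  1.22,  0.  ,  1.5 ]), array([-0.03,  0.32,  0.06,  1.42, -0.49,  1.78]), array([ 0.1 ,  0.41,  0.16,  1.6 , -0.71,  1.99]), array([ 0.21,  0.55,  0.28,  1.86, -0.88,  2.26])]
1.2 [array([-0.25,  0.28, -0.06,  1.24,  0.  ,  1.53]), array([ 0.06,  0.36,  0.14,  1.53, -0.58,  1.89]), array([ 0.2 ,  0.51,  0.28,  1.8 , -0.8 ,  2.18]), None]
1.4 [array([-0.22,  0.28, -0.05,  1.25,  0.  ,  1.56]), array([ 0.13,  0.42,  0.22,  1.65, -0.65,  2.01]), None, None]
1.6 [array([-0.18,  0.28, -0.04,  1.25,  0.  ,  1.6 ]), array([ 0.21,  0.5 ,  0.32,  1.79, -0.71,  2.14]), None, None]
```

```bash
cat >> h.py <<'E'
n=np.array([.2096,.9778,0]);C=np.array([.6099,-.0069,0]);up=np.array([0,0,1.])
H=C+.055*n+.052*up; ex=np.array([.9778,-.2096,0])
def pose(tip,ph):
    bd=np.cos(ph)*n-np.sin(ph)*up; zt=-np.cos(ph)*up-np.sin(ph)*n
    return tip-.159*bd+.0113*zt-.0015*ex, quat(bd,zt)
def lev(a,k,r=.105,d=.0035):
    return pose(H+r*(-np.cos(a)*n+np.sin(a)*up)-d*(np.sin(a)*n+np.cos(a)*up),k*a)
E
python3 - <<'E'
from h import *
p,q=pose(C-.095*n+.043*up,0); env.move_to(p+[0,0,.03],q); env.move_straight(p,vel=.1)
p,q=pose(C-.050*n+.043*up,0); print('bump',env.move_straight(p,vel=.06,threshold=8),env.get_tool_pos()-p)
f0=np.array(env.get_contact_force())
for a in(0.,.1,.2,.3,.4):
    p,q=lev(a,.6); env.move_straight(p,vel=.08,rot=q); print(a,np.array(env.get_contact_force())-f0)
im,d,P,T,f,i=cam('scene'); save('s3',cv2.resize(im[100:300,180:400],None,fx=2.7,fy=2.7))
print(env.get_time_s())
E
```

```text
bump False [ 3.25845363e-05 -7.91306151e-05 -5.97447279e-06]
0.0 [ 0.3799607  -1.21936362 -0.55335333]
0.1 [-0.01273087 -1.23875182 -1.18385482]
0.2 [ 0.9276283  -0.68078217 -1.00576572]
0.3 [-0.15318158 -1.42022734 -0.83246104]
0.4 [ 0.91399011 -0.60633954 -1.68945546]
10.8417
```

View pics/s3.png

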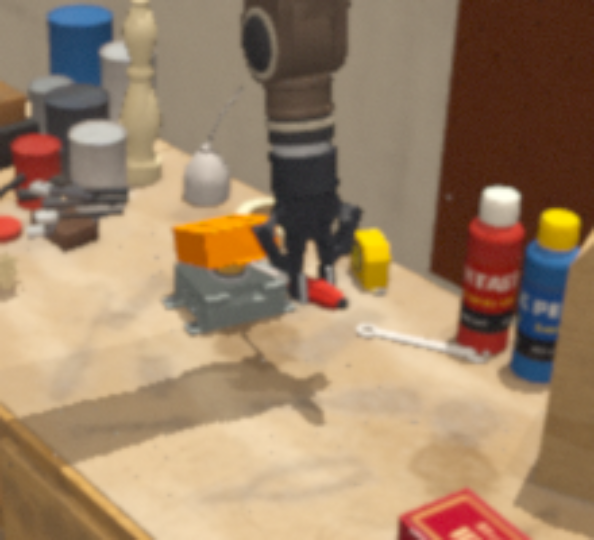

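The orange cover (at about (220,240)) is up on the blade, and the nut shows beneath it at (232,268). I'll continue along the arc.

```bash
python3 - <<'E'
from h import *
f0=np.array(env.get_contact_force())
for a in np.arange(.52,1.5,.12):
    p,q=lev(a,.6 if a<1.2 else .72/a)
    try: env.move_straight(p,vel=.09,rot=q)
    except env.PlanningError as e: print('PE',a,e);break
    print(round(a,2),(np.array(env.get_contact_force())-f0).round(2))
env.sleep(.4)
im,d,P,T,f,i=cam('scene'); save('s4',cv2.resize(im[100:300,180:400],None,fx=2.7,fy=2.7))
print(env.get_time_s())
E
```

```text
0.52 [ 1.76  0.58 -1.33]
0.64 [ 0.7  -0.36  0.45]
0.76 [ 0.34  0.5  -1.7 ]
0.88 [ 0.35  0.67 -1.05]
1.0 [ 0.65 -0.26 -1.23]
1.12 [ 0.25  0.16 -0.24]
1.24 [ 0.02  0.46 -0.59]
1.36 [-0.38  0.15 -1.26]
1.48 [-0.01  0.68 -0.18]
14.725
```

View pics/s4.png

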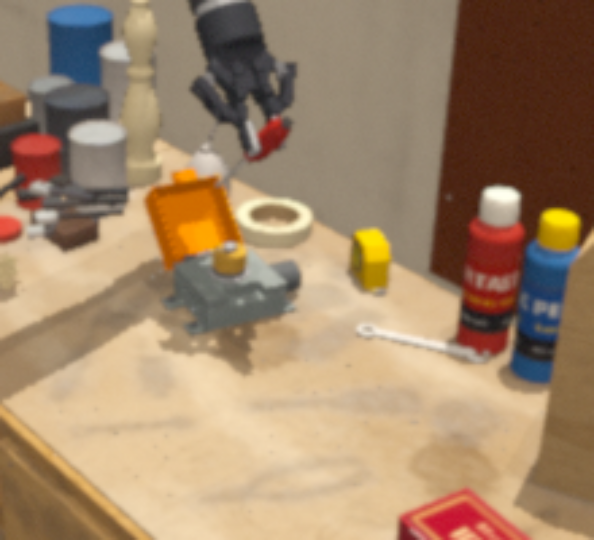

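```bash
python3 - <<'E'
from h import *
r=R.from_quat(env.get_tcp_rot(),scalar_first=True).as_matrix()
p=np.array(env.get_tool_pos())
env.move_straight(p-.08*r[:,0],vel=.2)
b=np.array([.2024,.9793,0]);q=quat(b,[0,0,-1]); g=np.array([.4066,-.2394,0])
env.move_to(g+[0,0,.07],q)
print('touch',env.move_straight(g+[0,0,.002],vel=.06,threshold=6),env.get_tool_pos())
env.release(); env.sleep(.1)
env.move_straight(g+[0,0,.12],vel=.25)
t=C+[0,0,.22]
im,d,P,T,f,i=cam('scene'); save('s5',cv2.resize(im[100:300,180:400],None,fx=2.7,fy=2.7))
im,d,P,T,f,i=cam('top');np.savez('t5.npz',im=im,P=P)
o=env.outline_of('screwdriver','top');m=o[0]['mask']
print(o[0]['p'],P[m].max(0),P[m].min(0))
h=cv2.cvtColor(im,cv2.COLOR_RGB2HSV)
pu=P-C; yu=pu@n; xu=pu@ex
m=(h[...,0]>5)&(h[...,0]<22)&(h[...,1]>180)&(abs(xu)<.06)&(yu>.03)&(yu<.2)
print('cover yu,z',np.c_[yu[m],P[m][:,2]].max(0),np.c_[yu[m],P[m][:,2]].min(0))
k=np.argmax(np.where(m,yu,-1));print(yu.ravel()[k],P[...,2].ravel()[k]); k=np.argmax(np.where(m,P[...,2],-1));print(yu.ravel()[k],P[...,2].ravel()[k])
# nut
m=(abs(xu)<.04)&(abs(yu)<.035)&(P[...,2]>.074)&(P[...,2]<.1)
print('nut',m.sum(),P[m].mean(0),np.median(P[m][:,2]),cv2.minEnclosingCircle(P[m][:,:2].astype(np.float32)))
print(env.get_time_s())
E
```

```text
touch True [ 0.40620233 -0.23921619  0.00169118]
0.54 [ 0.42298235 -0.19182778  0.03247537] [ 0.38887377 -0.26313763  0.00737312]
cover yu,z [0.17057605 0.13715309] [ 0.05831494 -0.00190431]
0.17057604505629528 -0.001904308985362757
0.1416518395966192 0.13715309218866034
nut 170 [ 0.6094558  -0.00570201  0.08348603] 0.08274945138820988 ((0.6096797585487366, -0.00596781587228179), 0.02208462357521057)
19.0833
```

View pics/s5.png

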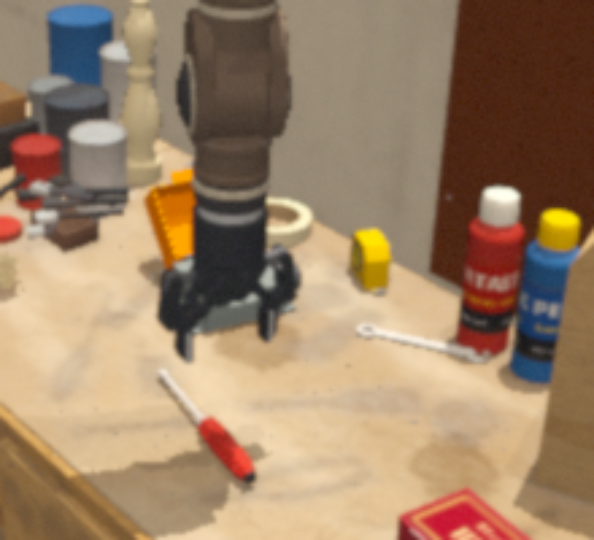

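Cover is fully open (measured about 2.4 rad), and the screwdriver lies flat at (205,425). Now the nut.

```bash
python3 - <<'E'
from h import *
N=np.array([.6098,-.0063,0]); Q=quat([0,-1,0],[0,0,-1])
env.move_to(N+[0,0,.14],Q); print(np.round(env.get_joints(),3))
print('bump',env.move_straight(N+[0,0,.060],vel=.12,threshold=8),env.get_tool_pos())
env.close_gripper(40)
print(env.get_opening(),env.get_grip_force(),env.get_contact_force(),env.get_tool_pos())
t0=np.array(env.get_ft_torque()); p=np.array(env.get_tool_pos()); p=np.array([p[0],p[1],.060])
def turn(th):
    c,s=np.cos(th),np.sin(th)
    x=np.array([-s,-c,0]) # (0,-1) rotated clockwise by th
    env.move_j(env.ik(p-[0,0,.004*th/2/np.pi],quat(x,[0,0,-1])))
    return np.array(env.get_ft_torque())-t0
for th in (.6,1.2,1.8): print(th,turn(th).round(3),round(env.get_joints()[5],3),env.get_time_s())
while th<3.15:
    th+=.08; m=turn(th); print(round(th,2),m.round(3))
    if abs(m[2])>.25: break
print('stop',th,env.get_joints()[5],env.get_opening(),env.get_grip_force(),env.get_contact_force(),env.get_time_s())
np.save('nut.npy',np.r_[p,t0,th])
E
```

```text
[-0.011  0.299 -0.024  1.248 -0.    -1.581]
bump False [ 0.6102553  -0.00637333  0.06072079]
0.04173298420098856 40.03049075603485 [-2.51804043  0.54779161  5.21701295] [ 0.60998402 -0.00628055  0.06081933]
0.6 [ 0.098  0.32  -0.04 ] -0.981 23.3917
1.2 [ 0.285  0.463 -0.069] -0.381 24.0167
1.8 [ 0.574  0.503 -0.047] 0.219 24.6417
1.88 [ 0.61   0.48  -0.033]
1.96 [ 0.639  0.526 -0.085]
2.04 [ 0.68   0.534 -0.049]
2.12 [0.689 0.421 0.007]
2.2 [ 0.699  0.506 -0.092]
2.28 [ 0.73   0.441 -0.084]
2.36 [ 0.746  0.395 -0.093]
2.44 [ 0.777  0.327 -0.029]
2.52 [ 0.84  0.32 -0.08]
2.6 [ 0.775  0.343 -0.058]
2.68 [ 0.88   0.297 -0.019]
2.76 [0.853 0.252 0.297]
stop 2.7600000000000007 1.178467507888233 0.04209827082502806 40.13047814369202 [-3.36858588  4.823293    6.51656423] 27.6417
```

```bash
python3 - <<'E'
from h import *
a=np.load('nut.npy');p,t0,th=a[:3],a[3:6],a[6]
def turn(t,w=0):
    x=np.array([-np.sin(t),-np.cos(t),0]); env.move_j(env.ik(p-[0,0,.004*min(t,th)/2/np.pi],quat(x,[0,0,-1]))); env.sleep(w)
    return (np.array(env.get_ft_torque())-t0).round(3)
print(turn(th+.05,.2)); im,*_=cam('wrist'); save('n1',im)
for t in (th-.4,th-.8,th-1.2,th-1.57): print(t,turn(t))
env.sleep(.3)
im2,*_=cam('wrist'); save('n2',im2)
cv2.imwrite('pics/n12.png',np.hstack([im[100:384,110:400],im2[100:384,110:400]])[...,::-1])
print(env.get_opening(),env.get_grip_force(),env.get_contact_force(),env.get_joints()[5],env.get_time_s())
E
```

```text
[0.459 0.164 0.873]
2.3600000000000008 [0.567 0.2   0.049]
1.9600000000000006 [0.443 0.255 0.038]
1.5600000000000007 [0.431 0.185 0.058]
1.1900000000000006 [ 0.412  0.175 -0.032]
0.04142228860022819 40.15303373336792 [-3.47031852  1.76188604  6.22857466] -0.39116614299104707 30.375
```

View pics/n12.png

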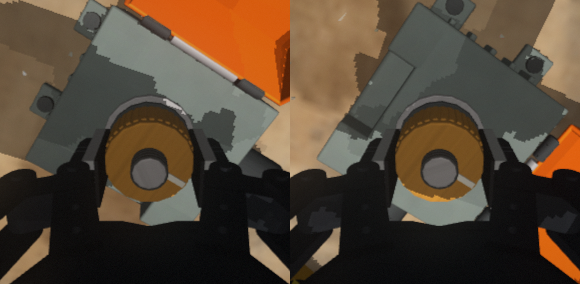

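The white line sits at the same spot relative to the fingers in both halves ((178,182) and (468,182)), so the nut turned with the gripper. The torque jump to 0.87 N m confirms the stop.

```bash
python3 -c "
from h import *
print(env.job_done())"
```

```text
the job is handed in; nothing more can be done
None
```

I levered the cover fully open with the screwdriver blade, laid the screwdriver flat on the bench, ran the nut down to its stop and backed it off about a quarter turn. The job is handed in with the nut still gripped at about 40 N; I stayed clear of the tape measure, jar and sanding block, and the judge's verdict was not returned.

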